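# Make up two mounting kits at the fabrication bench

## Robot

A 7-joint arm with a two-finger parallel gripper is mounted at the origin on the work surface. World frame = base frame: x ahead of the robot, y to its left, z up, the work surface at z = 0. Lengths are in m, angles in rad, forces in N, time in s.
With the tool pointing down it reaches from about 0.4 to 0.85 m from the base axis. Payload 4.5 kg.
Tool frame: the origin (TCP) lies on the centre line of the jaws, within the pads' length; the fingertips stand r.tip_extent ahead of it and the grasp point (between the pads) is the TCP (r.tip_extent is the distance from the TCP to the fingertips, in m); z points along the fingers, y is the line along which they close (so a half turn about z gives the same grasp; the last joint's range is limited). The gripper opens to 88 mm and grips with 3 to 60 N. Pads are 18 mm wide; open, the fingers measure 123 mm over their backs; the gripper's body (75 mm by 187 mm) begins 45 mm behind the grasp point.
Start: joints at [-1.269, 0.689, -0.195, 1.565, 0.157, 0.902, -0.215], TCP at [0.165, 0.603, 0.258] pointing down, gripper open.
Joint ranges: [-3.01, 3.01], [-0.46, 2.08], [-1.47, 1.51], [0.13, 2.56], [-1, 4.14], [0.04, 2.09], [-2.66, 2.66]. Speed limits (rad/s): [2.57, 2.57, 3.14, 3.14, 3.14, 3.14, 3.14].

## Interface

Orientations are given as a unit quaternion [x, y, z, w].
In Python, from plant import sensors, vision, finish_job, r gives the robot as it stands. The module is installed in compiled form; this text tells all that it offers.
- The arm moves only by the tool step_arm, never from a script. Its argument "steps" is a list of rows, each a list of 2 entries, a list of its own where there are three numbers: the shift along the tool's x, y, z in cm, then the turn, a rotation vector about the tool's x, y, z in degrees. A call has 1 to 12 rows; each row shifts and turns the commanded pose from where the row before left it, along the tool's axes as they then stand; what a row does not reach is not made up. A row lasts 1/8 s, in which the tool goes at most 62.5 mm and 10.7 degrees, less where a joint would pass 70% of its speed; a pose out of reach is approached as far as the arm can. A call with a gripper value outside its range is refused whole. "claw" is the opening, from -1 (shut) to 1 (fully open), set as the call begins (left out, the last holds). The fingers move at their own pace and stop on an object; "grip_force" is the grip in N (left out, the last holds). Time passes only in rows, so rows that do not move let the fingers close. It gives the time, the measured TCP pose, the force, the opening and the grip force at its end, in the units of the state.
- sensors.get_state(): the state, without advancing time (a new reading comes with each control period).
- vision.snapshot(name): name is "side" or "top" or "wrist"; returns a dict with "img" (384x512x3 uint8, red, green, blue), "fx", "fy", "cx", "cy" (pixels), "position" and "rotation" of the camera in the world. Camera axes: x right, y down, z forward; pixel columns grow to the right and rows downward; lengths in m; the calibration is good to about 2 mm. A picture is of the moment at which its call begins. There is no depth.
- finish_job(): hands the job in; it is judged then, once.
The state is a dict: "clock": time; "q": joint angles; "qd": joint speeds; "joint_torque": joint torques, N m; "tool_pos": TCP position; "eef_rot": TCP orientation; "contact_force": force on the tool from outside, world axes, zero at the start; "moment": the same for the moment, N m; "opening": opening from 0.0 (shut) to 1.0 (fully open); "finger_force": force on a finger pad.
Only numpy, scipy, OpenCV 4.12 (cv2) and the standard library are available. Lean on these libraries where they do the work, as an engineer would, in place of code of your own. Each camera call takes 0.05 s, during which the arm holds its last target. There are 200 camera calls.

## Task

Make up two mounting kits from the stock on the bench. In the two-pocket tray, put the angle bracket in the large pocket and the short spacer in the small one; in the three-pocket tray, put the U bracket in the large middle pocket and the tall spacer and the levelling foot in the end pockets, one in each, whichever way round. Stand every part upright on the pocket's floor, the same way up as it stands now, and leave the T bracket and the shaft collar where they are.

Things in the scene. Friction and masses are not known exactly. Their poses are not given: they have to be found in the camera images.
- angle_bracket_mid (a point): L-shaped steel angle bracket, 56 (its x) x 46 (y) x 60 mm high, 0.2 kg. Base flange 8 mm thick, flat on the bench; upright flange 8 mm thick, 46 wide, along the base's -x edge, its middle plane 24 mm to -x of this point. Point: centre of the footprint, 30 mm up; z up. Pinch across the upright (closing along its x), high enough for the fingertips to clear the base and the tray's rim.
- u_bracket_mid (a point): U-shaped steel bracket with its two legs up, 56 (its x) x 36 (y) x 48 mm high, about 0.15 kg. Legs and base 6 mm thick; the legs are 36 mm wide and face +x and -x, open between them along y. Point: centre of the footprint, 24 mm up; z up. Pinch it over the outside of both legs (56 mm, closing along its x).
- short_spacer_mid (a point): Short, fat round aluminium spacer standing on end, 36 mm diameter, 42 mm high, dark bore drawn in its top (solid), about 0.07 kg. Point: its centre, 21 mm up; z is up along its axis.
- tall_spacer_mid (a point): Tall, slim round aluminium spacer standing on end, 24 mm diameter, 66 mm high, dark bore drawn in its top (solid), about 0.11 kg. Point: its centre, 33 mm up; z is up along its axis.
- levelling_foot_mid (a point): Machine levelling foot standing on its pad: black rubber pad 36 mm diameter, 10 thick; steel hexagon nut 28 mm across corners from 10 to 20 mm up; then a bare steel stud, 16 mm diameter, to 60 mm. About 0.18 kg. Point: on the axis, 30 mm up (on the stud); z up. Pinch it by the stud.
- t_bracket_mid (a point): Plain steel bracket shaped like an upside-down T: base 74 (its x) x 46 (its y) x 8 mm, an 8 mm thick upright across its middle, 55 mm high. Not part of either kit: stays where it is. Point: centre of the footprint, 27.5 mm up.
- shaft_collar_mid (a point): Dark steel ring (shaft collar) lying flat, 58 mm outside, 30 mm inside, 22 mm high. Not part of either kit: stays where it is. Point: its centre, 11 mm up.
- two_pocket_tray: Shallow grey kit tray with one large and one small pocket, fixed to the bench, 80 (its x) x 143 (y) mm; walls and divider 3 mm thick, all 12 high; floor 3 thick. Pockets in a row along y, both 74 mm in x: the large one 80 mm in y, centred at y = -28.5; the small one 54 mm in y, centred at y = +41.5 mm. Origin: centre of its underside; z up.
- three_pocket_tray: Shallow grey kit tray, a large pocket between two small ones, fixed to the bench, 80 (its x) x 200 (y) mm; walls and dividers 3 mm thick, 12 high; floor 3 thick. Pockets in a row along y, all 74 mm in x: the middle one 80 mm in y, centred at y = 0; the end ones 54 mm, centred at y = -70 and +70 mm. Parts stand close: let the fingers close along the tray's x. Origin: centre of its underside; z up.

How it is judged:
By the outcome, as a careful person would: the job done as asked, in the order asked, and still so for the second after the job is handed in, with the robot touching nothing.
It also fails if it takes over 120 s, if anything falls off the work surface, if the arm or the gripper's body presses on something with over 40 N, if the wrist force passes 120 N, or if a joint passes its speed limit or range.

## Working session

There is one attempt and no reset: what is moved stays moved. The work goes in short steps, Python scripts to look and compute and a tool call to move; the robot and the scene stay as the last step left them, time stands still between calls to the robot, and variables do not carry over. Pictures are saved under pics/ and viewed, at most 14 in all, crops included, and the job is handed in when it is done.

Besides the shell and the picture viewer there is one more tool, called after "Call:" by a JSON object that holds its "api" and its "payload". step_arm: Moves the arm, as the interface text tells. Its arguments: {"type":"object","properties":{"steps":{"type":"array"},"claw":{"type":"number"},"grip_force":{"type":"number"}},"required":["steps"]}

```bash
mkdir -p pics; python3 - <<'E'
from plant import sensors, vision, r
import cv2
for n in("top","side"):
    s=vision.snapshot(n); cv2.imwrite(f"pics/{n}0.png",s["img"][:,:,::-1])
    print(n,s["fx"],s["cx"],s["cy"],s["position"],s["rotation"])
print(r.tip_extent,sensors.get_state())
E
```

```text
top 435.09904981301776 256.3208358872827 191.24215304596711 [0.33752322 0.00645285 1.14066514] [ 0.71363051 -0.69453392  0.06399306 -0.06526116]
side 420.82409664558304 255.55895152103693 189.36629877087222 [0.05973411 0.57795696 0.54472909] [-0.30595964  0.8321988  -0.43859129  0.14653166]
0.019 {'clock': 0.1, 'q': array([-1.26921107,  0.68987261, -0.19456063,  1.56626275,  0.15729762,
        0.90251521, -0.21510738]), 'qd': array([ 1.31224791e-03, -2.52530237e-03, -2.63183880e-04, -2.12749086e-03,
       -9.11043660e-04,  3.54280126e-05,  1.94309968e-03]), 'joint_torque': array([-4.14838243e-03, -5.28496027e+01, -1.27164379e+00, -1.53837401e+01,
       -5.25308470e-02,  1.99674789e-03,  4.61638604e-05]), 'tool_pos': array([0.16524649, 0.60218565, 0.25700235]), 'eef_rot': array([ 1.33442567e-01,  9.91056199e-01, -8.30030416e-04, -6.11708474e-05]), 'contact_force': array([0.17178031, 0.5956162 , 0.59969843]), 'moment': array([0.00805961, 0.01393155, 0.00999562]), 'finger_force': 0.0, 'opening': 0.9984194470499902}
```

View pics/top0.png

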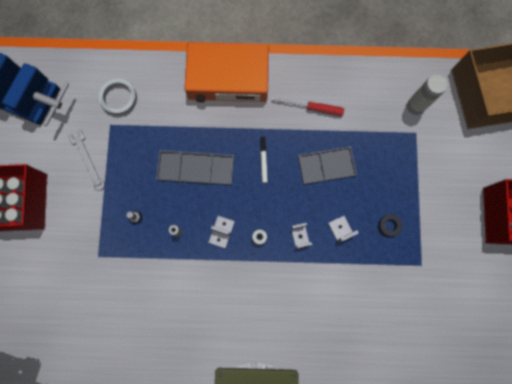

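View pics/side0.png

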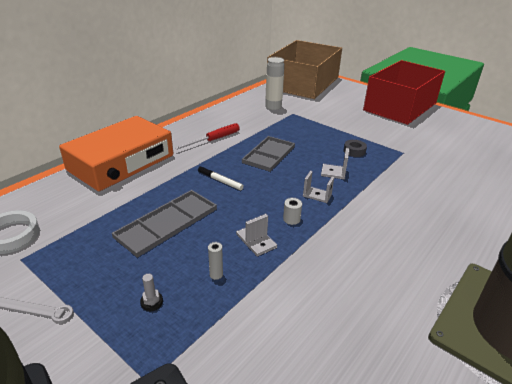

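The top view shows, left to right: foot (133,216), tall spacer (174,231), T bracket (221,231), short spacer (259,237), U bracket (301,236), angle bracket (342,229) and collar (390,226). The trays are at (196,167) for the three-pocket and (327,165) for the two-pocket. The side view agrees.

```bash
cat > h.py <<'E'
import cv2, numpy as np
from scipy.spatial.transform import Rotation as R
from plant import sensors, vision, r
def ray(s,u,v,z):
    d=R.from_quat(s["rotation"]).apply([(u-s["cx"])/s["fx"],(v-s["cy"])/s["fy"],1.])
    p=np.array(s["position"]); return p+d*(z-p[2])/d[2]
def proj(s,p):
    c=R.from_quat(s["rotation"]).inv().apply(np.array(p)-s["position"])
    return s["fx"]*c[0]/c[2]+s["cx"], s["fy"]*c[1]/c[2]+s["cy"]
E
python3 - <<'E'
from h import *
s=vision.snapshot("top"); im=s["img"]
b=im[120:265,100:424]; cv2.imwrite("pics/tcrop.png",cv2.resize(im[140:260,110:410],None,fx=2.66,fy=2.66,interpolation=cv2.INTER_CUBIC)[:,:,::-1])
i=im.astype(int); m=((i[...,2]-i[...,0])<35).astype(np.uint8); 
m[:135]=0;m[258:]=0;m[:,:112]=0;m[:,414:]=0
n,l,st,c=cv2.connectedComponentsWithStats(m)
for k in range(1,n):
    if st[k,4]<40: continue
    rc=cv2.minAreaRect(cv2.findContours((l==k).astype(np.uint8),0,1)[0][0])
    print(c[k].round(1),st[k,4],np.round(rc[0],1),np.round(rc[1],1),round(rc[2],1),ray(s,*rc[0],.012).round(4),ray(s,*rc[0],.06).round(4))
    if st[k,4]>1200:
        P=[ray(s,*q,.012)[:2] for q in cv2.boxPoints(rc)]
        e=[P[1]-P[0],P[2]-P[1]]; print([ (np.linalg.norm(x).round(4),np.degrees(np.arctan2(x[1],x[0])).round(1)) for x in e])
E
```

```text
[263.4 160. ] 305 [263.3 159.5] [47.1  6.7] 86.8 [ 0.6332 -0.0051  0.012 ] [ 0.6206 -0.0046  0.06  ]
[326.7 165.1] 1662 [326.7 165.1] [30.6 54.9] 80.5 [ 0.6226 -0.1744  0.012 ] [ 0.6104 -0.1667  0.06  ]
[(np.float64(0.1483), np.float64(-78.7)), (np.float64(0.0837), np.float64(-171.6))]
[195.2 167.3] 2310 [195.  167.3] [75.6 30.9] 3.5 [0.6067 0.1763 0.012 ] [0.5953 0.1691 0.06  ]
[(np.float64(0.0847), np.float64(0.5)), (np.float64(0.2032), np.float64(-92.0))]
[134.2 216.9] 167 [133.5 217.5] [13. 15.] 90.0 [0.4681 0.3297 0.012 ] [0.4625 0.316  0.06  ]
[389.7 225.2] 377 [389.5 225. ] [22. 23.] 90.0 [ 0.4666 -0.3374  0.012 ] [ 0.4611 -0.3228  0.06  ]
[220.8 231.7] 563 [220.2 231.4] [20.2 29.7] 18.4 [0.438  0.1021 0.012 ] [0.4337 0.0981 0.06  ]
[341.5 229.7] 479 [342.4 228.8] [24.1 25. ] 63.4 [ 0.4533 -0.2148  0.012 ] [ 0.4484 -0.2054  0.06  ]
[300.1 236.4] 400 [300.6 236.4] [26.2 17.2] 76.8 [ 0.4307 -0.1065  0.012 ] [ 0.4268 -0.1017  0.06  ]
[174.9 231.4] 152 [175.4 231.3] [15.2 12.1] 63.4 [0.4351 0.2183 0.012 ] [0.4309 0.2093 0.06  ]
[258.9 237.3] 219 [258.8 237.3] [15.6 16.3] 45.0 [0.4256 0.0018 0.012 ] [0.4218 0.002  0.06  ]
```

View pics/tcrop.png

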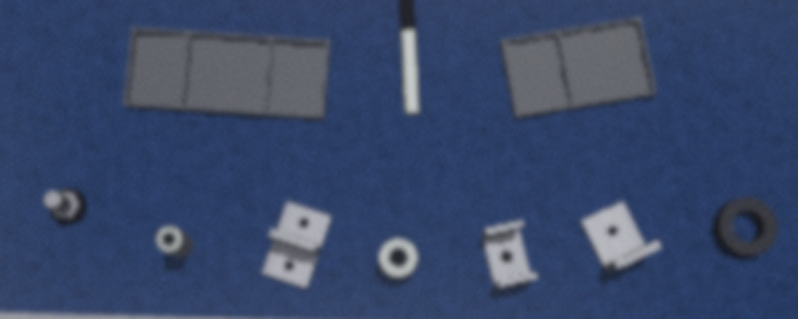

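The crop confirms it. The three-pocket tray sits at yaw about -2°. The two-pocket tray is at about +10° with its small pocket to the left. The angle bracket's upright is on its lower-right side, with the pinch direction at about 25°; the U bracket's pinch direction is about 15°.

```bash
cat >> h.py <<'E'
def plan(pts, yaw=None):
    "turn about tool z first (deg), then shifts (cm) in tool axes through pts"
    s=sensors.get_state(); M=R.from_quat(s["eef_rot"]); a=M.as_matrix()
    cur=np.degrees(np.arctan2(a[1,1],a[0,1])); t=0
    if yaw is not None:
        t=-((yaw-cur+90)%180-90); M=M*R.from_rotvec([0,0,np.radians(t)])
    print("t",round(s["clock"],2),"pos",s["tool_pos"].round(4),"yaw",cur.round(1),"turn",round(t,1),"tilt",a[:,2].round(3),"q7",s["q"][6].round(2),"open",round(s["opening"],3))
    p=s["tool_pos"]
    for q in pts: print("  shift cm",(M.inv().apply(np.array(q)-p)*100).round(2)); p=np.array(q)
E
python3 -c "
from h import *
plan([[.42,.4,.22],[.5,.1,.22],[.455,-.205,.22]],25)"
```

```text
t 0.15 pos [0.1653 0.6023 0.2571] yaw 74.7 turn 49.7 tilt [-0.    -0.001 -1.   ] q7 -0.22 open 0.996
  shift cm [-29.09  14.54   3.73]
  shift cm [-30.57  -5.43   0.04]
  shift cm [-25.74 -16.97   0.04]
```

Call:
{"api": "step_arm", "payload": {"steps": [[[0,0,0],[0,0,10]],[[0,0,0],[0,0,10]],[[0,0,0],[0,0,10]],[[0,0,0],[0,0,10]],[[0,0,0],[0,0,9.7]],[[-4.85,2.4,0.6],[0,0,0]],[[-4.85,2.4,0.6],[0,0,0]],[[-4.85,2.4,0.6],[0,0,0]],[[-4.85,2.4,0.6],[0,0,0]],[[-4.85,2.4,0.6],[0,0,0]],[[-4.85,2.4,0.6],[0,0,0]]]}}

```text
clock: 1.52
tool_pos: [0.4198, 0.3985, 0.2214]
eef_rot: [0.537, 0.843, -0.0, -0.0]
contact_force: [0.5, 0.0, 0.7]
opening: 1.002
finger_force: 0.0
```

Call:
{"api": "step_arm", "payload": {"steps": [[[-5.1,-0.9,0],[0,0,0]],[[-5.1,-0.9,0],[0,0,0]],[[-5.1,-0.9,0],[0,0,0]],[[-5.1,-0.9,0],[0,0,0]],[[-5.1,-0.9,0],[0,0,0]],[[-5.1,-0.9,0],[0,0,0]],[[-5.1,-3.4,0],[0,0,0]],[[-5.1,-3.4,0],[0,0,0]],[[-5.1,-3.4,0],[0,0,0]],[[-5.1,-3.4,0],[0,0,0]],[[-5.1,-3.4,0],[0,0,0]],[[0,0,0],[0,0,0]]]}}

```text
clock: 3.02
tool_pos: [0.4502, -0.2098, 0.2215]
eef_rot: [0.542, 0.84, -0.002, 0.0]
contact_force: [0.6, 1.3, -0.4]
opening: 1.0
finger_force: 0.0
```

```bash
python3 - <<'E'
from h import *
s=vision.snapshot("wrist"); cv2.imwrite("pics/w1.png",s["img"][:,:,::-1])
print(s["fx"],s["cx"],s["cy"],s["position"],s["rotation"])
np.save("w1.npy",s["img"]); plan([[.455,-.205,.15]],25)
E
```

```text
265.9702078616868 257.8380439116549 189.84276151928233 [ 0.41682394 -0.13933275  0.34658109] [0.96632183 0.20799411 0.03152575 0.1482117 ]
t 3.08 pos [ 0.4513 -0.2061  0.2215] yaw 24.6 turn -0.4 tilt [-0.    -0.001 -1.   ] q7 0.63 open 1.0
  shift cm [-0.05  0.38  7.15]
```

View pics/w1.png

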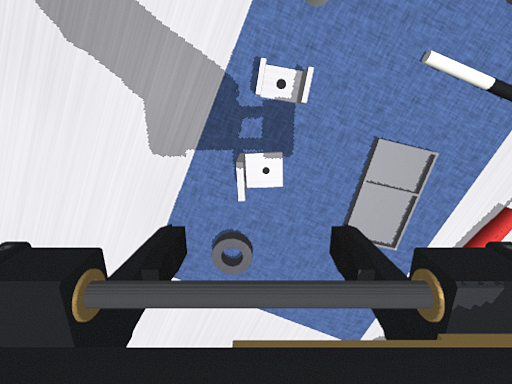

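The wrist view shows the angle bracket with its upright's top edge at (240,153)–(241,200) and its base's right corners at (283,152) and (283,187). The U bracket is at (258–312, 58–103). The two-pocket tray's corners are about (376,138), (438,152), (397,250), (345,235).

```bash
python3 - <<'E'
from h import *
s=vision.snapshot("wrist"); im=s["img"].astype(int)
g=im.min(2)
def rect(m,z,name,amin=200):
    for c in cv2.findContours(m.astype(np.uint8),0,1)[0]:
        if cv2.contourArea(c)<amin: continue
        rc=cv2.boxPoints(cv2.minAreaRect(c)); P=np.array([ray(s,*q,z)[:2] for q in rc])
        e=[P[1]-P[0],P[2]-P[1]]
        print(name,cv2.contourArea(c),rc.round().tolist(),"ctr",P.mean(0).round(4),[(np.linalg.norm(x).round(4),np.degrees(np.arctan2(x[1],x[0])).round(1)) for x in e])
white=g>195
a=white.copy(); a[:148]=0;a[206:]=0;a[:,:230]=0;a[:,290:]=0
rect(a,.008,"angle")
L=a.copy(); L[:,245:]=0; rect(L,.06,"upright",50)
u=white.copy(); u[:55]=0;u[108:]=0;u[:,:252]=0;u[:,318:]=0
rect(u,.03,"U",50)
t=(im.max(2)-g<25)&(g>60)&(g<190); t[:130]=0;t[255:]=0;t[:,:340]=0;t[:,445:]=0
t=cv2.morphologyEx(t.astype(np.uint8),cv2.MORPH_CLOSE,np.ones((5,5)))
rect(t,.012,"tray",1000)
for n,q,z in [("up1",(240,153),.06),("up2",(241,200),.06),("b1",(283,152),.008),("b2",(283,187),.008),("hole",(266,170),.008)]: print(n,ray(s,*q,z).round(4))
crop=np.hstack([s["img"][140:210,225:295],s["img"][45:115,250:320]])
cv2.imwrite("pics/w1c.png",cv2.resize(crop,None,fx=5,fy=5,interpolation=0)[:,:,::-1])
E
```

```text
angle 1127.0 [[243.0, 156.0], [280.0, 156.0], [280.0, 189.0], [243.0, 189.0]] ctr [ 0.4563 -0.2088] [(np.float64(0.0475), np.float64(24.6)), (np.float64(0.0443), np.float64(-64.0))]
upright 198.0 [[233.0, 167.0], [240.0, 167.0], [242.0, 203.0], [235.0, 203.0]] ctr [ 0.4322 -0.222 ] [(np.float64(0.0074), np.float64(28.0)), (np.float64(0.0423), np.float64(-63.2))]
U 135.0 [[299.0, 103.0], [306.0, 70.0], [311.0, 71.0], [304.0, 104.0]] ctr [ 0.4567 -0.0951] [(np.float64(0.0351), np.float64(104.6)), (np.float64(0.0056), np.float64(13.8))]
U 1029.5 [[250.0, 97.0], [259.0, 61.0], [296.0, 69.0], [287.0, 106.0]] ctr [ 0.4227 -0.1065] [(np.float64(0.0383), np.float64(100.2)), (np.float64(0.0409), np.float64(12.5))]
tray 5661.5 [[336.0, 231.0], [377.0, 133.0], [435.0, 157.0], [393.0, 256.0]] ctr [ 0.6184 -0.1702] [(np.float64(0.1402), np.float64(98.3)), (np.float64(0.0831), np.float64(3.4))]
up1 [ 0.42   -0.1874  0.06  ]
up2 [ 0.4425 -0.2364  0.06  ]
b1 [ 0.4698 -0.1726  0.008 ]
b2 [ 0.4905 -0.2145  0.008 ]
hole [ 0.4601 -0.203   0.008 ]
```

View pics/w1c.png

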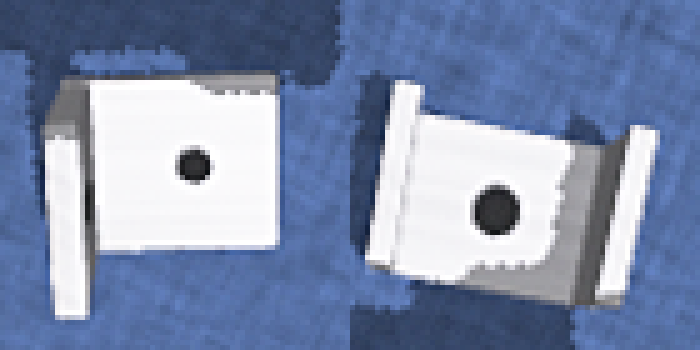

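The crop shows the upright's top-face centre at about (238,185.6). The U bracket's leg tops are centred at (258.8,80) and (306,87.8).

```bash
python3 - <<'E'
from h import *
s=vision.snapshot("wrist")
P=lambda u,v,z:ray(s,u,v,z)[:2]
print("up",P(238.1,185.6,.06).round(4))
a,b=P(258.8,80,.048),P(306,87.8,.048); print("U",((a+b)/2).round(4),np.linalg.norm(b-a).round(4),np.degrees(np.arctan2(*(b-a)[::-1])).round(1))
C=np.array([P(*q,.012) for q in[(376,138),(438,152),(397,250),(345,235)]])
print("tray",C.mean(0).round(4),[(np.linalg.norm(d).round(4),np.degrees(np.arctan2(d[1],d[0])).round(1)) for d in np.roll(C,-1,0)-C])
plan([[.4322,-.222,.12],[.4322,-.222,.044]],26)
E
```

```text
up [ 0.4335 -0.2195]
U [ 0.432  -0.1019] 0.0502 16.1
tray [ 0.6234 -0.164 ] [(np.float64(0.0826), np.float64(12.6)), (np.float64(0.1427), np.float64(-77.4)), (np.float64(0.0797), np.float64(-172.4)), (np.float64(0.1358), np.float64(104.0))]
t 3.17 pos [ 0.4525 -0.2024  0.2216] yaw 25.0 turn -1.0 tilt [ 0.     0.001 -1.   ] q7 0.63 open 1.002
  shift cm [-0.88 -2.69 10.15]
  shift cm [-0.01 -0.    7.6 ]
```

Call:
{"api": "step_arm", "payload": {"steps": [[[-0.8,-2.6,3.3],[0,0,-1]],[[0,0,5],[0,0,0]],[[0,0,5],[0,0,0]],[[0,0,3],[0,0,0]],[[0,0,1.4],[0,0,0]],[[0,0,0],[0,0,0]],[[0,0,0],[0,0,0]]]}}

```text
clock: 4.05
tool_pos: [0.433, -0.2215, 0.0457]
eef_rot: [0.53, 0.848, 0.0, 0.001]
contact_force: [-0.3, -0.1, -0.1]
opening: 0.995
finger_force: 0.0
```

Call:
{"api": "step_arm", "payload": {"steps": [[[0,0,0],[0,0,0]],[[0,0,0],[0,0,0]],[[0,0,0],[0,0,0]],[[0,0,0],[0,0,0]],[[0,0,0],[0,0,0]],[[0,0,0],[0,0,0]],[[0,0,0],[0,0,0]],[[0,0,0],[0,0,0]]], "claw": -1, "grip_force": 30}}

```text
clock: 5.05
tool_pos: [0.4321, -0.2217, 0.0447]
eef_rot: [0.53, 0.848, 0.0, -0.0]
contact_force: [0.1, 0.1, -0.6]
opening: 0.117
finger_force: 0.7
```

```bash
python3 - <<'E'
from h import *
plan([],26)
for (x,y,a),L in [((.6226,-.174,10),(-.0285,.0415)),((.6067,.1763,-2),(-.07,0,.07))]:
    for l in L: print(a,l,np.round([x-l*np.sin(np.radians(a)),y+l*np.cos(np.radians(a))],4))
E
```

```text
t 5.05 pos [ 0.4321 -0.2217  0.0447] yaw 26.0 turn -0.0 tilt [-0.  0. -1.] q7 0.62 open 0.117
10 -0.0285 [ 0.6275 -0.2021]
10 0.0415 [ 0.6154 -0.1331]
-2 -0.07 [0.6043 0.1063]
-2 0 [0.6067 0.1763]
-2 0.07 [0.6091 0.2463]
```

Call:
{"api": "step_arm", "payload": {"steps": [[[0,0,0],[0,0,0]],[[0,0,0],[0,0,0]],[[0,0,0],[0,0,0]],[[0,0,0],[0,0,0]]]}}

```text
clock: 5.55
tool_pos: [0.4323, -0.2216, 0.0447]
eef_rot: [0.53, 0.848, 0.0, 0.0]
contact_force: [0.8, 0.3, -1.0]
opening: 0.091
finger_force: 30.0
```

Call:
{"api": "step_arm", "payload": {"steps": [[[0,0,-1.5],[0,0,0]],[[0,0,-3],[0,0,0]],[[0,0,-3],[0,0,0]],[[0,0,-2.5],[0,0,0]],[[0,0,0],[0,0,8]],[[0,0,0],[0,0,8]],[[0,0,0],[0,0,0]],[[0,0,0],[0,0,0]]]}}

```text
clock: 6.55
tool_pos: [0.4318, -0.2216, 0.145]
eef_rot: [0.642, 0.767, -0.0, -0.0]
contact_force: [-0.4, -0.2, -0.9]
opening: 0.086
finger_force: 30.0
```

```bash
python3 - <<'E'
from h import *
s=vision.snapshot("wrist"); cv2.imwrite("pics/w2.png",s["img"][:,:,::-1]); np.savez("w2.npz",**s)
plan([[.6039,-.2062,.145],[.6039,-.2062,.049]],10)
E
```

```text
t 6.6 pos [ 0.4319 -0.2216  0.1449] yaw 10.1 turn 0.1 tilt [-0.  0. -1.] q7 0.48 open 0.089
  shift cm [-1.47 17.21 -0.02]
  shift cm [-0.   0.   9.6]
```

View pics/w2.png

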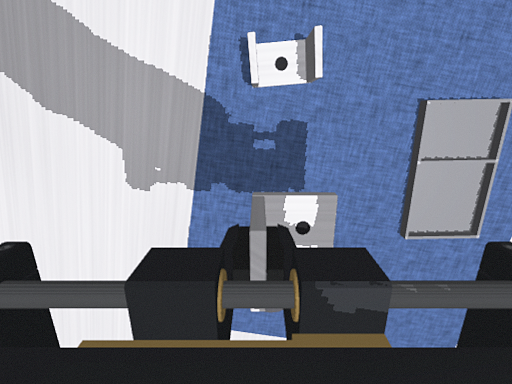

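The bracket is held squarely at (265,250). The two-pocket tray's rim corners are near (426,98), (511,98), (482,238) and (401,237).

```bash
python3 - <<'E'
from h import *
s=np.load("w2.npz")
s={k:s[k] for k in s.files}
C=np.array([ray(s,*q,.012)[:2] for q in[(426,98),(511,98),(482,238),(401,237)]])
print(C.round(4).tolist(),"tray",C.mean(0).round(4),[(np.linalg.norm(d).round(4),np.degrees(np.arctan2(d[1],d[0])).round(1)) for d in np.roll(C,-1,0)-C])
E
```

```text
[[0.5676, -0.1109], [0.6445, -0.0973], [0.6784, -0.2362], [0.592, -0.2503]] tray [ 0.6206 -0.1737] [(np.float64(0.0782), np.float64(10.1)), (np.float64(0.1431), np.float64(-76.3)), (np.float64(0.0876), np.float64(-170.7)), (np.float64(0.1415), np.float64(99.9))]
```

Call:
{"api": "step_arm", "payload": {"steps": [[[-0.5,5.7,0],[0,0,0]],[[-0.5,5.7,0],[0,0,0]],[[-0.5,5.7,0],[0,0,0]],[[0,0,0],[0,0,0]],[[0,0,0],[0,0,0]],[[0,0,4],[0,0,0]],[[0,0,3],[0,0,0]],[[0,0,1.5],[0,0,0]],[[0,0,0.7],[0,0,0]],[[0,0,0.4],[0,0,0]],[[0,0,0],[0,0,0]],[[0,0,0],[0,0,0]]]}}

```text
clock: 8.1
tool_pos: [0.6037, -0.207, 0.0495]
eef_rot: [0.643, 0.766, 0.0, 0.001]
contact_force: [0.5, -0.3, -1.4]
opening: 0.089
finger_force: 30.0
```

Lower the last 1.5 mm, open, and rise.

Call:
{"api": "step_arm", "payload": {"steps": [[[0,0,0.1],[0,0,0]],[[0,0,0.06],[0,0,0]],[[0,0,0],[0,0,0]]]}}

```text
clock: 8.48
tool_pos: [0.6035, -0.2069, 0.0477]
eef_rot: [0.643, 0.766, 0.0, 0.0]
contact_force: [-1.6, 0.3, 3.6]
opening: 0.089
finger_force: 30.0
```

Call:
{"api": "step_arm", "payload": {"steps": [[[0,0,0],[0,0,0]],[[0,0,0],[0,0,0]],[[0,0,0],[0,0,0]],[[0,0,0],[0,0,0]],[[0,0,0],[0,0,0]],[[0,0,0],[0,0,0]],[[0,0,-2],[0,0,0]],[[0,0,-5],[0,0,0]],[[0,0,-5],[0,0,0]],[[0,0,-3],[0,0,0]],[[0,0,0],[0,0,0]]], "claw": 1}}

```text
clock: 9.85
tool_pos: [0.605, -0.2075, 0.2013]
eef_rot: [0.643, 0.766, 0.001, 0.003]
contact_force: [-0.6, 0.0, 0.8]
opening: 1.0
finger_force: 0.0
```

```bash
python3 - <<'E'
from h import *
s=vision.snapshot("top"); im=s["img"]; i=im.astype(int)
m=((i[...,2]-i[...,0])<35).astype(np.uint8); m[:205]=0;m[258:]=0;m[:,:240]=0;m[:,280:]=0
ys,xs=np.nonzero(m); print("short", ray(s,xs.mean(),ys.mean(),.025).round(4),len(xs))
plan([[.4255,.002,.17]],10)
E
```

```text
short [0.4249 0.0013 0.025 ] 197
t 9.9 pos [ 0.6038 -0.2071  0.1992] yaw 10.0 turn -0.0 tilt [ 0.003 -0.001 -1.   ] q7 0.41 open 0.999
  shift cm [ 23.69 -13.93   2.84]
```

Call:
{"api": "step_arm", "payload": {"steps": [[[4.74,-2.8,0.5],[0,0,0]],[[4.74,-2.8,0.5],[0,0,0]],[[4.74,-2.8,0.5],[0,0,0]],[[4.74,-2.8,0.5],[0,0,0]],[[4.74,-2.8,0.5],[0,0,0]],[[0,0,4],[0,0,0]],[[0,0,0],[0,0,0]],[[0,0,0],[0,0,0]]]}}

```text
clock: 10.9
tool_pos: [0.4245, 0.0017, 0.1324]
eef_rot: [0.644, 0.765, -0.0, -0.0]
contact_force: [-0.3, -0.7, 0.3]
opening: 1.002
finger_force: 0.0
```

```bash
python3 - <<'E'
from h import *
s=vision.snapshot("wrist"); cv2.imwrite("pics/w3.png",s["img"][:,:,::-1]); np.savez("w3.npz",**s)
u,v=proj(s,[.424,.0015,.042]); print(u,v)
plan([[.424,.0015,.035]],10)
E
```

```text
259.0634936188502 201.2218363515212
t 10.95 pos [0.4249 0.0017 0.1327] yaw 9.9 turn -0.1 tilt [ 0.001 -0.    -1.   ] q7 0.08 open 1.007
  shift cm [ 0.   -0.1   9.77]
```

View pics/w3.png

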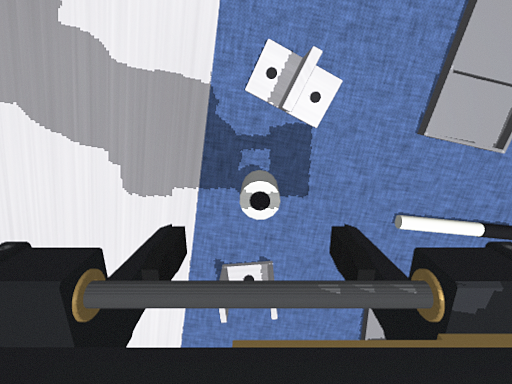

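The bore is at (260,201) against a predicted (259,201), so the position holds. Descending to grip.

Call:
{"api": "step_arm", "payload": {"steps": [[[0,0,5],[0,0,0]],[[0,0,3],[0,0,0]],[[0,0,1.7],[0,0,0]],[[0,0,0],[0,0,0]]]}}

```text
clock: 11.45
tool_pos: [0.4372, 0.0015, 0.0514]
eef_rot: [0.643, 0.766, -0.007, -0.008]
contact_force: [0.3, -0.6, 0.0]
opening: 1.003
finger_force: 0.0
```

Call:
{"api": "step_arm", "payload": {"steps": [[[0,0,0],[0,0,0]],[[0,0,0],[0,0,0]],[[0,0,0],[0,0,0]],[[0,0,0],[0,0,0]],[[0,0,0],[0,0,0]],[[0,0,0],[0,0,0]],[[0,0,0],[0,0,0]],[[0,0,0],[0,0,0]],[[0,0,0],[0,0,0]],[[0,0,0],[0,0,0]]], "claw": -1}}

```text
clock: 12.7
tool_pos: [0.4358, 0.0021, 0.0511]
eef_rot: [0.643, 0.766, -0.008, -0.009]
contact_force: [-3.1, -0.1, 2.8]
opening: 0.398
finger_force: 30.0
```

Call:
{"api": "step_arm", "payload": {"steps": [[[0,0,-1.5],[0,0,0]],[[0,0,-5],[0,0,0]],[[0,0,-4.5],[0,0,0]],[[0,0,0],[0,0,0]]]}}

```text
clock: 13.2
tool_pos: [0.4415, 0.0026, 0.1636]
eef_rot: [0.643, 0.766, -0.004, -0.006]
contact_force: [-0.0, 0.3, -1.1]
opening: 0.393
finger_force: 30.0
```

```bash
python3 - <<'E'
from h import *
plan([[.6145,-.133,.145],[.6145,-.133,.039]],10)
E
```

```text
t 13.2 pos [0.4415 0.0026 0.1636] yaw 9.9 turn -0.1 tilt [-0.015  0.001 -1.   ] q7 -0.42 open 0.393
  shift cm [-16.36  14.7    1.58]
  shift cm [-0.04  0.15 10.6 ]
```

The arm stopped short of this close-in pose (z 0.051 instead of 0.035), but the spacer was gripped and lifted. It goes down at z ≈ 0.054.

Call:
{"api": "step_arm", "payload": {"steps": [[[-4.1,3.65,0],[0,0,0]],[[-4.1,3.65,0],[0,0,0]],[[-4.1,3.65,0],[0,0,0]],[[-4.1,3.65,0],[0,0,0]],[[0,0,0],[0,0,0]],[[0,0,0],[0,0,0]]]}}

```text
clock: 13.95
tool_pos: [0.6099, -0.1332, 0.1555]
eef_rot: [0.643, 0.766, -0.008, -0.01]
contact_force: [-0.3, 0.6, -0.6]
opening: 0.398
finger_force: 30.0
```

```bash
python3 - <<'E'
from h import *
s=vision.snapshot("wrist"); cv2.imwrite("pics/w4.png",s["img"][:,:,::-1])
plan([[.6145,-.133,.16],[.6145,-.133,.0545]],10)
E
```

```text
t 14.0 pos [ 0.6097 -0.1325  0.1559] yaw 10.1 turn 0.1 tilt [-0.026  0.    -1.   ] q7 -0.06 open 0.395
  shift cm [-0.13  0.45 -0.42]
  shift cm [-0.05  0.27 10.55]
```

View pics/w4.png

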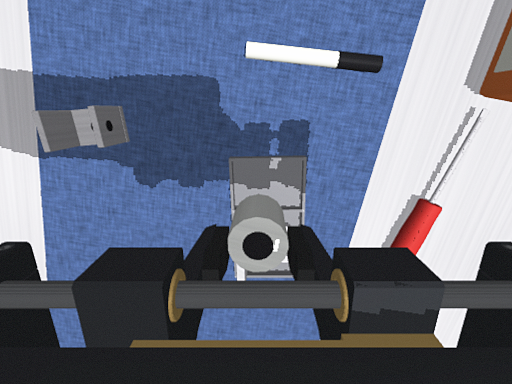

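The spacer is held upright over the small pocket, with the tool tilted 1.5° exactly as it was at the grip. I'll keep that tilt for the placing.

Call:
{"api": "step_arm", "payload": {"steps": [[[-0.2,0.4,2],[0,0,0]],[[0,0.2,4],[0,0,0]],[[0,0.1,2.5],[0,0,0]],[[0,0,1.1],[0,0,0]],[[0,0,0.3],[0,0,0]],[[0,0,0],[0,0,0]],[[0,0,0],[0,0,0]]]}}

```text
clock: 14.88
tool_pos: [0.6166, -0.1349, 0.0591]
eef_rot: [0.643, 0.766, -0.007, -0.008]
contact_force: [0.4, 1.4, -1.0]
opening: 0.396
finger_force: 30.0
```

Call:
{"api": "step_arm", "payload": {"steps": [[[0,0,0.3],[0,0,0]],[[0,0,0.1],[0,0,0]],[[0,0,0.1],[0,0,0]],[[0,0,0],[0,0,0]],[[0,0,0],[0,0,0]]]}}

```text
clock: 15.5
tool_pos: [0.6158, -0.1349, 0.0542]
eef_rot: [0.643, 0.766, -0.008, -0.008]
contact_force: [-1.5, 0.3, 6.9]
opening: 0.397
finger_force: 30.0
```

Contact force is +7 N, so it is on the floor. Open, rise and level the tool.

Call:
{"api": "step_arm", "payload": {"steps": [[[0,0,0],[0,0,0]],[[0,0,0],[0,0,0]],[[0,0,0],[0,0,0]],[[0,0,0],[0,0,0]],[[0,0,0],[0,0,0]],[[0,0,-2],[0,0,0]],[[0,0,-5],[0,0,0]],[[0,0,-5],[0,0,0]],[[0,0,0],[0,0,0]],[[0,0,0],[0,0,0]]], "claw": 1}}

```text
clock: 16.75
tool_pos: [0.6182, -0.1349, 0.1736]
eef_rot: [0.643, 0.766, -0.008, -0.008]
contact_force: [-0.5, -1.2, 0.3]
opening: 1.0
finger_force: 0.0
```

```bash
cat >> h.py <<'E'
def level():
    a=R.from_quat(sensors.get_state()["eef_rot"]).as_matrix(); w=np.cross(a[:,2],[0,0,-1])
    print("level rotvec deg",np.degrees(a.T@w).round(2), "q",sensors.get_state()["q"].round(2))
E
python3 - <<'E'
from h import *
s=vision.snapshot("wrist"); np.savez("w5.npz",**s); cv2.imwrite("pics/w5.png",s["img"][:,:,::-1])
level(); plan([[.431,-.103,.17],[.431,-.103,.043]],15.5)
E
```

```text
level rotvec deg [-1.39 -0.2   0.  ] q [ 0.36  0.83 -0.41  1.59  0.41  0.83 -0.05]
t 16.8 pos [ 0.6177 -0.1349  0.1726] yaw 10.0 turn -5.5 tilt [-0.025 -0.001 -1.   ] q7 -0.05 open 0.999
  shift cm [  8.06 -17.13   0.72]
  shift cm [-0.07  0.3  12.7 ]
```

View pics/w5.png

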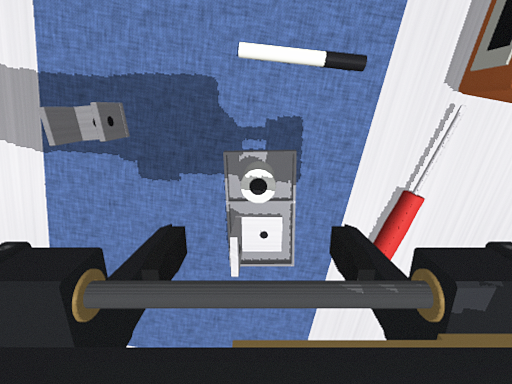

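Both parts stand in their pockets: spacer at (258,186), bracket at (263,235). Next is the U bracket.

Call:
{"api": "step_arm", "payload": {"steps": [[[0,0,0],[-1.4,-0.2,0]],[[0,0,0],[0,0,-5.5]],[[2.0,-4.3,0],[0,0,0]],[[2.0,-4.3,0],[0,0,0]],[[2.0,-4.3,0],[0,0,0]],[[2.0,-4.2,0],[0,0,0]],[[0,0,3],[0,0,0]],[[0,0,0],[0,0,0]],[[0,0,0],[0,0,0]]]}}

```text
clock: 17.92
tool_pos: [0.4329, -0.1031, 0.1427]
eef_rot: [0.605, 0.796, 0.001, 0.0]
contact_force: [0.8, -0.4, -0.1]
opening: 1.002
finger_force: 0.0
```

```bash
python3 - <<'E'
from h import *
s=vision.snapshot("wrist"); cv2.imwrite("pics/w6.png",s["img"][:,:,::-1]); np.savez("w6.npz",**s)
c=np.array([.431,-.103]); d=np.array([np.cos(np.radians(15.5)),np.sin(np.radians(15.5))])
for k in(-.025,.025): print(np.round(proj(s,[*(c+k*d),.048]),1))
level(); plan([[.431,-.103,.043]],15.5)
E
```

```text
[228.8 199. ]
[285.9 198.9]
level rotvec deg [0.13 0.01 0.  ] q [ 0.31  0.69 -0.29  2.2   0.6   0.33 -0.21]
t 17.98 pos [ 0.4331 -0.1032  0.1429] yaw 15.5 turn -0.0 tilt [ 0.002  0.    -1.   ] q7 -0.21 open 1.004
  shift cm [ 0.08 -0.22  9.99]
```

View pics/w6.png

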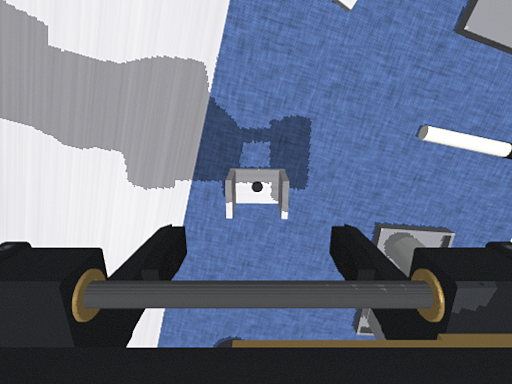

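The leg tops at (229,199) and (285,199) match the prediction. I'll descend to about z 0.047 to stay off the reach limit.

Call:
{"api": "step_arm", "payload": {"steps": [[[0.1,-0.2,3],[0,0,0]],[[0,0,3],[0,0,0]],[[0,0,2],[0,0,0]],[[0,0,1.6],[0,0,0]],[[0,0,0],[0,0,0]],[[0,0,0],[0,0,0]]]}}

```text
clock: 18.73
tool_pos: [0.4323, -0.1036, 0.0539]
eef_rot: [0.606, 0.796, 0.0, 0.0]
contact_force: [0.1, 0.1, 0.2]
opening: 0.999
finger_force: 0.0
```

Call:
{"api": "step_arm", "payload": {"steps": [[[0,0,0],[0,0,0]],[[0,0,0],[0,0,0]],[[0,0,0],[0,0,0]],[[0,0,0],[0,0,0]],[[0,0,0],[0,0,0]],[[0,0,0],[0,0,0]],[[0,0,0],[0,0,0]],[[0,0,0],[0,0,0]]], "claw": -1, "grip_force": 25}}

```text
clock: 19.73
tool_pos: [0.4319, -0.1035, 0.0535]
eef_rot: [0.605, 0.796, -0.0, -0.0]
contact_force: [0.2, -0.0, 5.6]
opening: 0.631
finger_force: 25.0
```

```bash
python3 - <<'E'
from h import *
level();plan([])
E
```

```text
level rotvec deg [-0.04  0.01  0.  ] q [ 0.16  0.88 -0.05  2.24  1.    0.05 -0.6 ]
t 19.73 pos [ 0.4319 -0.1035  0.0535] yaw 15.5 turn 0 tilt [-0.001 -0.    -1.   ] q7 -0.6 open 0.631
```

Call:
{"api": "step_arm", "payload": {"steps": [[[0,0,-1.5],[0,0,0]],[[0,0,-4.5],[0,0,0]],[[0,0,-4.5],[0,0,0]],[[0,0,0],[0,0,8.7]],[[0,0,0],[0,0,8.8]],[[0,0,0],[0,0,0]]]}}

```text
clock: 20.48
tool_pos: [0.4314, -0.1037, 0.1582]
eef_rot: [0.719, 0.695, -0.001, -0.0]
contact_force: [1.0, -0.2, -1.0]
opening: 0.627
finger_force: 25.0
```

```bash
python3 - <<'E'
from h import *
level();plan([[.606,.1763,.16]],-2)
E
```

```text
level rotvec deg [-0.11  0.05  0.  ] q [ 0.41  0.67 -0.43  2.18  0.7   0.42 -0.63]
t 20.48 pos [ 0.4314 -0.1037  0.1582] yaw -2.0 turn 0.0 tilt [-0.002 -0.001 -1.   ] q7 -0.63 open 0.627
  shift cm [28.59 16.47 -0.23]
```

Call:
{"api": "step_arm", "payload": {"steps": [[[4.75,2.74,0],[0,0,0]],[[4.75,2.74,0],[0,0,0]],[[4.75,2.74,0],[0,0,0]],[[4.75,2.74,0],[0,0,0]],[[4.75,2.74,0],[0,0,0]],[[4.75,2.74,0],[0,0,0]],[[0,0,0],[0,0,0]],[[0,0,0],[0,0,0]]]}}

```text
clock: 21.48
tool_pos: [0.6053, 0.1745, 0.157]
eef_rot: [0.719, 0.695, -0.002, -0.0]
contact_force: [0.0, -0.1, -2.2]
opening: 0.63
finger_force: 25.0
```

```bash
python3 - <<'E'
from h import *
s=vision.snapshot("wrist"); cv2.imwrite("pics/w7.png",s["img"][:,:,::-1]); np.savez("w7.npz",**s)
a=np.radians(-2); 
for x,y in((-.04,.1),(.04,.1),(.04,-.1),(-.04,-.1)):
    print(np.round(proj(s,[.6067+x*np.cos(a)-y*np.sin(a),.1763+x*np.sin(a)+y*np.cos(a),.012])))
level();plan([[.606,.1763,.0575]],-2)
E
```

```text
[219.  79.]
[304.  79.]
[295. 264.]
[226. 264.]
level rotvec deg [-0.18  0.17  0.  ] q [-0.09  0.86 -0.48  1.62  0.52  0.8  -0.84]
t 21.52 pos [0.6053 0.1736 0.1572] yaw -2.0 turn -0.0 tilt [-0.003 -0.003 -1.   ] q7 -0.84 open 0.631
  shift cm [0.3  0.09 9.97]
```

View pics/w7.png

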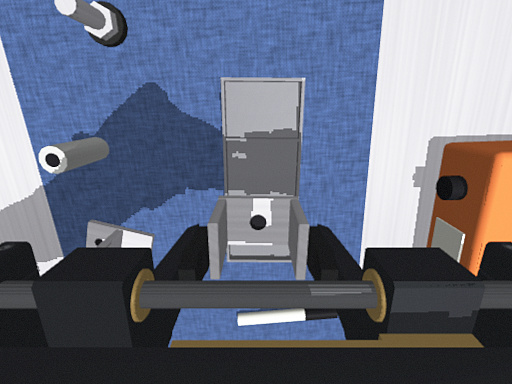

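The tray's far corners at (221,78) and (305,78) match the predicted (219,79) and (304,79). The U bracket is held level. Lowering.

Call:
{"api": "step_arm", "payload": {"steps": [[[0.3,0.2,3],[0,0,0]],[[0,0,4],[0,0,0]],[[0,0,2],[0,0,0]],[[0,0,0.8],[0,0,0]],[[0,0,0],[0,0,0]],[[0,0,0],[0,0,0]],[[0,0,0.15],[0,0,0]],[[0,0,0.1],[0,0,0]],[[0,0,0],[0,0,0]],[[0,0,0],[0,0,0]]]}}

```text
clock: 22.78
tool_pos: [0.6083, 0.1784, 0.0577]
eef_rot: [0.72, 0.694, -0.0, -0.0]
contact_force: [-0.4, 0.1, -1.3]
opening: 0.632
finger_force: 25.0
```

Call:
{"api": "step_arm", "payload": {"steps": [[[0,0,0.1],[0,0,0]],[[0,0,0.08],[0,0,0]],[[0,0,0],[0,0,0]],[[0,0,0],[0,0,0]]]}}

```text
clock: 23.28
tool_pos: [0.6083, 0.1785, 0.0566]
eef_rot: [0.72, 0.694, -0.0, -0.0]
contact_force: [-1.9, -0.4, 4.5]
opening: 0.634
finger_force: 25.0
```

Call:
{"api": "step_arm", "payload": {"steps": [[[0,0,0],[0,0,0]],[[0,0,0],[0,0,0]],[[0,0,0],[0,0,0]],[[0,0,0],[0,0,0]],[[0,0,0],[0,0,0]],[[0,0,-2],[0,0,0]],[[0,0,-5],[0,0,0]],[[0,0,-5],[0,0,0]],[[0,0,0],[0,0,0]],[[0,0,0],[0,0,0]]], "claw": 1}}

```text
clock: 24.52
tool_pos: [0.6082, 0.1781, 0.1764]
eef_rot: [0.72, 0.694, -0.0, 0.0]
contact_force: [0.1, -0.5, -0.9]
opening: 0.998
finger_force: 0.0
```

```bash
python3 - <<'E'
from h import *
s=np.load("w7.npz"); s={k:s[k] for k in s.files}
print("tall top",ray(s,52,159,.066).round(4),"foot top",ray(s,66,6,.06).round(4))
t=vision.snapshot("top"); print("tall",ray(t,173.5,230,.066).round(4),"foot",ray(t,129.5,215,.06).round(4))
level(); plan([[.433,.209,.17]],-2)
E
```

```text
tall top [0.4353 0.2162 0.066 ] foot top [0.4702 0.3254 0.06  ]
tall [0.4335 0.213  0.066 ] foot [0.4685 0.3264 0.06  ]
level rotvec deg [-0.13  0.08  0.  ] q [-0.09  0.84 -0.5   1.6   0.5   0.84 -0.83]
t 24.57 pos [0.6077 0.1779 0.1754] yaw -2.0 turn -0.0 tilt [-0.002 -0.001 -1.   ] q7 -0.83 open 0.998
  shift cm [  2.5  -17.57   0.58]
```

Call:
{"api": "step_arm", "payload": {"steps": [[[1.0,-5.8,0],[0,0,0]],[[1.0,-5.8,0],[0,0,0]],[[1.0,-5.8,0],[0,0,0]],[[0,0,2],[0,0,0]],[[0,0,0],[0,0,0]],[[0,0,0],[0,0,0]]]}}

```text
clock: 25.32
tool_pos: [0.4361, 0.2144, 0.1558]
eef_rot: [0.72, 0.694, -0.001, -0.0]
contact_force: [0.0, -0.1, -0.5]
opening: 1.005
finger_force: 0.0
```

```bash
python3 - <<'E'
from h import *
s=vision.snapshot("wrist"); cv2.imwrite("pics/w8.png",s["img"][:,:,::-1]); np.savez("w8.npz",**s)
print(np.round(proj(s,[.4343,.2145,.066])),np.round(proj(s,[.4693,.326,.06])))
level(); plan([[.4343,.2145,.046]],-2)
E
```

```text
[258. 201.] [299.  57.]
level rotvec deg [-0.04  0.01  0.  ] q [-0.3   0.71 -0.4   2.06  0.58  0.48 -1.18]
t 25.38 pos [0.4363 0.2145 0.156 ] yaw -2.1 turn -0.1 tilt [-0.001 -0.    -1.   ] q7 -1.18 open 0.999
  shift cm [-0.   -0.19 11.  ]
```

View pics/w8.png

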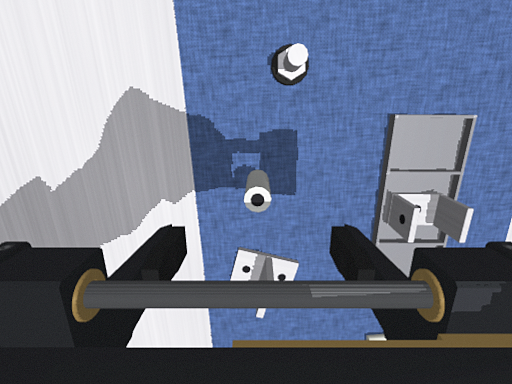

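The tall spacer's bore is at (257,200) as predicted, the foot's stud top is at (298,55), and the U bracket stands in the middle pocket. Grip the spacer.

Call:
{"api": "step_arm", "payload": {"steps": [[[0,-0.2,4],[0,0,0]],[[0,0,4],[0,0,0]],[[0,0,2],[0,0,0]],[[0,0,1],[0,0,0]],[[0,0,0],[0,0,0]]]}}

```text
clock: 26.0
tool_pos: [0.4338, 0.2146, 0.0459]
eef_rot: [0.72, 0.694, -0.0, -0.0]
contact_force: [-1.1, 0.7, 0.4]
opening: 0.996
finger_force: 0.0
```

Call:
{"api": "step_arm", "payload": {"steps": [[[0,0,0],[0,0,0]],[[0,0,0],[0,0,0]],[[0,0,0],[0,0,0]],[[0,0,0],[0,0,0]],[[0,0,0],[0,0,0]],[[0,0,0],[0,0,0]],[[0,0,0],[0,0,0]],[[0,0,0],[0,0,0]],[[0,0,0],[0,0,0]],[[0,0,0],[0,0,0]],[[0,0,0],[0,0,0]],[[0,0,0],[0,0,0]]], "claw": -1}}

```text
clock: 27.5
tool_pos: [0.4335, 0.2147, 0.046]
eef_rot: [0.72, 0.694, -0.0, -0.0]
contact_force: [1.0, 0.5, -0.8]
opening: 0.261
finger_force: 24.9
```

```bash
python3 - <<'E'
from h import *
level(); plan([[.4343,.2145,.17],[.605,.107,.17]],-2)
E
```

```text
level rotvec deg [-0.05  0.01  0.  ] q [-0.46  0.9  -0.15  2.12  0.75  0.17 -1.34]
t 27.5 pos [0.4335 0.2147 0.046 ] yaw -2.0 turn -0.0 tilt [-0.001 -0.    -1.   ] q7 -1.34 open 0.261
  shift cm [ -0.02   0.07 -12.4 ]
  shift cm [-1.015e+01  1.743e+01 -1.000e-02]
```

Call:
{"api": "step_arm", "payload": {"steps": [[[0,0,-1.5],[0,0,0]],[[0,0,-5],[0,0,0]],[[0,0,-5.5],[0,0,0]],[[-2.55,4.36,0],[0,0,0]],[[-2.55,4.36,0],[0,0,0]],[[-2.55,4.36,0],[0,0,0]],[[-2.55,4.36,0],[0,0,0]],[[0,0,0],[0,0,0]],[[0,0,0],[0,0,0]]]}}

```text
clock: 28.62
tool_pos: [0.6028, 0.107, 0.1653]
eef_rot: [0.719, 0.695, -0.001, -0.001]
contact_force: [-0.4, 1.3, -1.7]
opening: 0.262
finger_force: 24.9
```

```bash
python3 - <<'E'
from h import *
level(); plan([[.605,.107,.05]],-2)
E
```

```text
level rotvec deg [-0.19  0.01  0.  ] q [ 0.04  0.83 -0.53  1.67  0.56  0.79 -0.78]
t 28.62 pos [0.6028 0.107  0.1653] yaw -2.0 turn 0.0 tilt [-0.003  0.    -1.   ] q7 -0.78 open 0.262
  shift cm [1.000e-02 2.600e-01 1.153e+01]
```

Call:
{"api": "step_arm", "payload": {"steps": [[[0,0.2,3],[0,0,0]],[[0,0,5],[0,0,0]],[[0,0,2.5],[0,0,0]],[[0,0,0.9],[0,0,0]],[[0,0,0],[0,0,0]],[[0,0,0],[0,0,0]],[[0,0,0],[0,0,0]]]}}

```text
clock: 29.5
tool_pos: [0.6068, 0.1067, 0.0531]
eef_rot: [0.72, 0.694, 0.0, 0.0]
contact_force: [0.3, -0.1, -2.1]
opening: 0.265
finger_force: 24.9
```

Call:
{"api": "step_arm", "payload": {"steps": [[[0,0,0.25],[0,0,0]],[[0,0,0.1],[0,0,0]],[[0,0,0.1],[0,0,0]],[[0,0,0],[0,0,0]],[[0,0,0],[0,0,0]]]}}

```text
clock: 30.12
tool_pos: [0.6065, 0.1064, 0.0489]
eef_rot: [0.72, 0.694, -0.0, 0.0]
contact_force: [-2.0, -0.6, 9.6]
opening: 0.265
finger_force: 24.9
```

Call:
{"api": "step_arm", "payload": {"steps": [[[0,0,-0.05],[0,0,0]],[[0,0,0],[0,0,0]],[[0,0,0],[0,0,0]],[[0,0,0],[0,0,0]],[[0,0,0],[0,0,0]],[[0,0,0],[0,0,0]],[[0,0,-2],[0,0,0]],[[0,0,-5],[0,0,0]],[[0,0,-5],[0,0,0]],[[0,0,0],[0,0,0]],[[0,0,0],[0,0,0]]], "claw": 1}}

```text
clock: 31.5
tool_pos: [0.606, 0.1061, 0.1684]
eef_rot: [0.72, 0.694, -0.0, 0.0]
contact_force: [0.1, -0.1, -0.7]
opening: 1.003
finger_force: 0.0
```

```bash
python3 - <<'E'
from h import *
s=np.load("w8.npz"); s={k:s[k] for k in s.files}
print("foot top",ray(s,298.5,55,.06).round(4))
level(); plan([[.469,.326,.17],[.469,.326,.046]],-2)
E
```

```text
foot top [0.4692 0.3275 0.06  ]
level rotvec deg [-0.03  0.04  0.  ] q [ 0.05  0.83 -0.54  1.66  0.56  0.8  -0.78]
t 31.5 pos [0.606  0.1061 0.1684] yaw -2.0 turn -0.0 tilt [-0.001 -0.001 -1.   ] q7 -0.78 open 1.003
  shift cm [ 21.5  -14.46  -0.16]
  shift cm [1.00e-02 1.00e-02 1.24e+01]
```

Call:
{"api": "step_arm", "payload": {"steps": [[[4.32,-2.9,0],[0,0,0]],[[4.32,-2.9,0],[0,0,0]],[[4.32,-2.9,0],[0,0,0]],[[4.32,-2.9,0],[0,0,0]],[[4.32,-2.9,0],[0,0,0]],[[0,0,2],[0,0,0]],[[0,0,0],[0,0,0]],[[0,0,0],[0,0,0]]]}}

```text
clock: 32.5
tool_pos: [0.4693, 0.3263, 0.1475]
eef_rot: [0.72, 0.694, -0.001, 0.0]
contact_force: [0.1, -1.3, 0.1]
opening: 0.998
finger_force: 0.0
```

```bash
python3 - <<'E'
from h import *
s=vision.snapshot("wrist"); cv2.imwrite("pics/w9.png",s["img"][:,:,::-1])
print(np.round(proj(s,[.469,.327,.06])))
level(); plan([[.469,.327,.046]],-2)
E
```

```text
[259. 201.]
level rotvec deg [-0.06  0.06  0.  ] q [-0.42  0.81 -0.47  1.81  0.56  0.66 -1.25]
t 32.55 pos [0.4696 0.3265 0.1479] yaw -2.1 turn -0.1 tilt [-0.001 -0.001 -1.   ] q7 -1.25 open 1.004
  shift cm [ 0.06 -0.05 10.19]
```

View pics/w9.png

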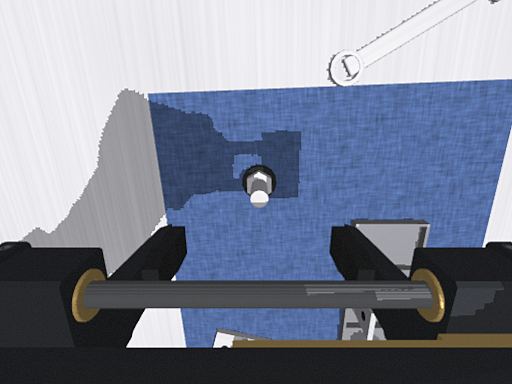

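The stud's top is at (259,199), which matches the prediction. Grip it.

Call:
{"api": "step_arm", "payload": {"steps": [[[0.1,0,4],[0,0,0]],[[0,0,3.5],[0,0,0]],[[0,0,2],[0,0,0]],[[0,0,0.6],[0,0,0]],[[0,0,0],[0,0,0]]]}}

```text
clock: 33.17
tool_pos: [0.4694, 0.3283, 0.0474]
eef_rot: [0.72, 0.694, -0.0, -0.0]
contact_force: [0.1, -0.7, 1.1]
opening: 1.0
finger_force: 0.0
```

Call:
{"api": "step_arm", "payload": {"steps": [[[0,0,0],[0,0,0]],[[0,0,0],[0,0,0]],[[0,0,0],[0,0,0]],[[0,0,0],[0,0,0]],[[0,0,0],[0,0,0]],[[0,0,0],[0,0,0]],[[0,0,0],[0,0,0]],[[0,0,0],[0,0,0]],[[0,0,0],[0,0,0]],[[0,0,0],[0,0,0]],[[0,0,0],[0,0,0]],[[0,0,0],[0,0,0]]], "claw": -1, "grip_force": 35}}

```text
clock: 34.67
tool_pos: [0.4688, 0.3284, 0.0469]
eef_rot: [0.72, 0.694, -0.001, -0.0]
contact_force: [-0.3, -0.8, -1.0]
opening: 0.17
finger_force: 34.9
```

```bash
python3 - <<'E'
from h import *
level(); plan([[.469,.327,.15],[.609,.247,.15]],-2)
E
```

```text
level rotvec deg [-0.06  0.03  0.  ] q [-0.49  0.96 -0.34  1.85  0.67  0.46 -1.35]
t 34.67 pos [0.4688 0.3284 0.0469] yaw -2.0 turn -0.0 tilt [-0.001 -0.    -1.   ] q7 -1.35 open 0.17
  shift cm [-1.400e-01  1.000e-02 -1.031e+01]
  shift cm [-7.510e+00  1.427e+01 -1.000e-02]
```

Call:
{"api": "step_arm", "payload": {"steps": [[[0,0,-1.5],[0,0,0]],[[0,0,-4.5],[0,0,0]],[[0,0,-4.5],[0,0,0]],[[-2.55,4.76,0],[0,0,0]],[[-2.55,4.76,0],[0,0,0]],[[-2.55,4.76,0],[0,0,0]],[[0,0,0],[0,0,0]],[[0,0,4],[0,0,0]],[[0,0,3],[0,0,0]],[[0,0,2],[0,0,0]],[[0,0,0],[0,0,0]],[[0,0,0],[0,0,0]]]}}

```text
clock: 36.17
tool_pos: [0.6094, 0.2478, 0.0631]
eef_rot: [0.719, 0.695, 0.001, -0.0]
contact_force: [0.3, -0.2, -0.9]
opening: 0.171
finger_force: 34.9
```

Target contact at z ≈ 0.050.

Call:
{"api": "step_arm", "payload": {"steps": [[[0,0,0.7],[0,0,0]],[[0,0,0.3],[0,0,0]],[[0,0,0],[0,0,0]],[[0,0,0.15],[0,0,0]],[[0,0,0.1],[0,0,0]],[[0,0,0],[0,0,0]],[[0,0,0],[0,0,0]]]}}

```text
clock: 37.05
tool_pos: [0.6092, 0.2471, 0.0498]
eef_rot: [0.72, 0.694, -0.0, -0.0]
contact_force: [-0.6, -0.7, 3.7]
opening: 0.17
finger_force: 34.9
```

Call:
{"api": "step_arm", "payload": {"steps": [[[0,0,0],[0,0,0]],[[0,0,0],[0,0,0]],[[0,0,0],[0,0,0]],[[0,0,0],[0,0,0]],[[0,0,0],[0,0,0]],[[0,0,-2],[0,0,0]],[[0,0,-5],[0,0,0]],[[0,0,-5],[0,0,0]],[[0,0,-5],[0,0,0]],[[4,-4,-2],[0,0,0]],[[4,-4,0],[0,0,0]],[[0,0,0],[0,0,0]]], "claw": 1}}

```text
clock: 38.55
tool_pos: [0.5274, 0.3356, 0.2422]
eef_rot: [0.716, 0.698, 0.001, -0.002]
contact_force: [-0.5, 0.4, 0.4]
opening: 1.004
finger_force: 0.0
```

Call:
{"api": "step_arm", "payload": {"steps": [[[5,-3,0],[0,0,0]],[[5,-3,0],[0,0,0]],[[5,-1,0],[0,0,0]],[[5,-1,0],[0,0,0]],[[0,0,0],[0,0,0]],[[0,0,0],[0,0,0]]]}}

```text
clock: 39.3
tool_pos: [0.4602, 0.5312, 0.2397]
eef_rot: [0.72, 0.694, -0.001, 0.001]
contact_force: [0.4, -0.6, -0.4]
opening: 0.999
finger_force: 0.0
```

```bash
python3 - <<'E'
from h import *
a=vision.snapshot("top")["img"][135:260,110:410]; b=vision.snapshot("side")["img"]
a=cv2.resize(a,(700,292)); b=cv2.resize(b[110:310,90:440],(525,300))
c=np.zeros((592,700,3),np.uint8); c[:292]=a; c[292:,:525]=b
cv2.imwrite("pics/end.png",c[:,:,::-1])
E
```

```text
(no output)
```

View pics/end.png

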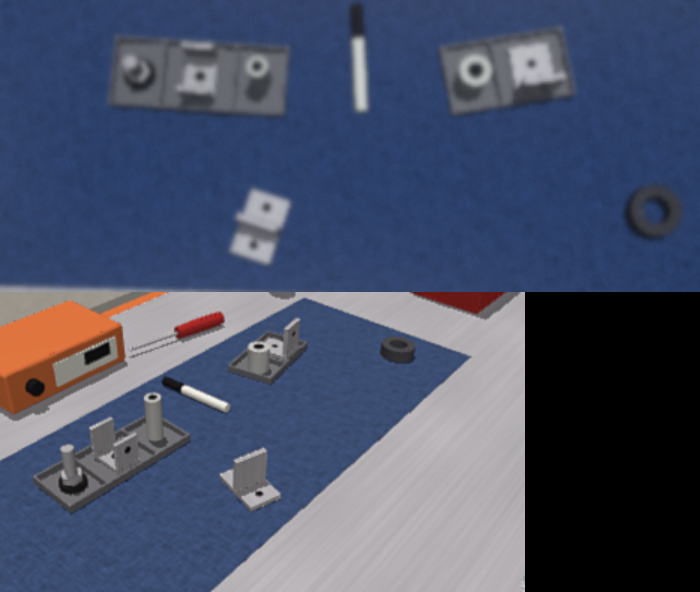

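All five parts stand upright in their pockets in both views, and the T bracket and collar are where they started.

```bash
python3 -c "
from plant import finish_job
print(finish_job())"
```

```text
the job is handed in; nothing more can be done
None
```

Job handed in at about 39 s: all five parts stand upright in their assigned pockets, with the T bracket and shaft collar left where they were.

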